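Lock and load the spice carousel

TASK

Turn the spice carousel by a stud on its rim until the red tab lies under the steel lug at its front, then take the red-headed lock pin from its block and push it down through the eye in the lug and the hole in the tab until its head rests on the lug. With the carousel locked, and in any order, stand the black-headed handle from the same block upright in the brass ring in the middle, down to the bottom, and stand every green-lidded spice tin from the worktop upright in a cup of its own, right down on the cup's floor. Leave the tub, the flat tin and the salt shaker where they are.

Things in the scene. Friction and masses are not known exactly. Their poses are not given: they have to be found in the camera images.
- carousel_foot: Fixed round steel foot of the spice carousel, 170 mm across; origin on the worktop on the pivot axis. Its -x axis points to the carousel's front, where a steel strap on the worktop leads to a post (outer face 163 mm from the pivot) that carries a level steel lug, 44 x 44 mm, 49 to 58 mm above the worktop, with the eye in it. x, y of this origin are the pivot of the turntable.
- carousel (a joint): Turn of the wooden turntable about the upright pivot, rad, positive anticlockwise from above. 0: the red tab is exactly under the lug and its hole in line with the eye. It turns from -1.1 to 0.5, there is no stop at 0, and it stays where it is left (about 1.2 N at the rim moves it). Turntable: disc 222 mm across, top 34 mm above the worktop, with four round cups for tins, two dark upright studs at the rim and one red tab that sticks out of the rim.
- eye (a point): Centre of the eye in the fixed lug, at the lug's top face (58 mm above the worktop): upright round hole 18 mm across, 9 mm deep, 125 mm from the pivot.
- tab_hole (a point): Centre of the hole in the turntable's red tab, at the tab's top face (34 mm above the worktop): upright through hole 19 mm across, the tab is 14 mm thick, 44 mm wide and reaches 145 mm from the pivot. Below it is free space down to the 4 mm strap on the worktop.
- stud_left (a point): Centre of the top of a dark wooden stud on the turntable's rim, upright, round, 16 mm across, 42 mm high, 100 mm from the pivot; top 76 mm above the worktop. Lies on the carousel's left (+y of the foot) when the joint is at 0.
- stud_right (a point): The like stud opposite, on the carousel's right (-y of the foot) when the joint is at 0; same sizes.
- pin_block: Fixed light wooden block 64 x 130 x 52 mm (x, y, z), origin under its centre on the worktop; two upright through holes 18 mm across at y = +33 and -33 mm, in which the lock pin and the handle are parked, either one in either hole.
- lock_pin: Loose lock pin, 96 mm long, about 80 g: steel shaft 14 mm across and 50 mm long whose last 12 mm taper to a 5 mm tip, and above it a red round head 26 mm across, 46 mm high. Origin at the centre of the tip; +z points up the pin to the head. Parked, its head's underside rests on the pin block 52 mm above the worktop (tip at 2 mm); home in the carousel, the head rests on the lug (tip 8 mm above the worktop).
- handle: Loose centre handle of the carousel, of the same shape and size as the lock pin but with a black head: 96 mm long, about 80 g, steel shaft 14 mm across and 50 mm long with a 12 mm taper to a 5 mm tip, round head 26 mm across and 46 mm high. Origin at the centre of the tip; +z up the pin. Parked its tip is 2 mm above the worktop; in the hub ring its tip stands on the turntable, 34 mm above the worktop, and its head stays 4 mm clear above the ring.
- hub (a point): Centre of the mouth of the brass hub ring in the middle of the turntable, 80 mm above the worktop: upright round hole about 17 mm across, 46 mm deep down to the turntable's top; the ring is 29 mm across outside.
- bay_1 (a point): Centre of the floor of a round light wooden cup on the turntable (front left when the joint is at 0), 34 mm above the worktop and 72 mm from the pivot; inner width 61 mm or more, outer 71 mm at most, walls 10 mm high.
- bay_2 (a point): Centre of the floor of a round light wooden cup on the turntable (front right when the joint is at 0), 34 mm above the worktop and 72 mm from the pivot; inner width 61 mm or more, outer 71 mm at most, walls 10 mm high.
- bay_3 (a point): Centre of the floor of a round light wooden cup on the turntable (rear right when the joint is at 0), 34 mm above the worktop and 72 mm from the pivot; inner width 61 mm or more, outer 71 mm at most, walls 10 mm high.
- bay_4 (a point): Centre of the floor of a round light wooden cup on the turntable (rear left when the joint is at 0), 34 mm above the worktop and 72 mm from the pivot; inner width 61 mm or more, outer 71 mm at most, walls 10 mm high.
- spice_tin_1: Loose round spice tin, bright metal with a green lid that has an amber window, 56 mm across, 50 mm high, about 0.12 kg, bottom-heavy; origin at the centre of its underside, +z up. It stands to the right of the carousel, or is absent.
- spice_tin_2: Loose round spice tin, bright metal with a green lid that has an amber window, 56 mm across, 50 mm high, about 0.12 kg, bottom-heavy; origin at the centre of its underside, +z up. It stands to the right of the carousel, or is absent.
- spice_tin_3: Loose round spice tin, bright metal with a green lid that has an amber window, 56 mm across, 50 mm high, about 0.12 kg, bottom-heavy; origin at the centre of its underside, +z up. It stands to the right of the carousel, or is absent.
- spice_tin_4: Loose round spice tin, bright metal with a green lid that has an amber window, 56 mm across, 50 mm high, about 0.12 kg, bottom-heavy; origin at the centre of its underside, +z up. It stands to the right of the carousel, or is absent.
- tub_1: Bystander: loose round plastic tub, green and white with a printed lid, 72 mm across, 71 mm high; origin under its centre.
- tin_3: Bystander: loose flat round tin with a paper label, 86 mm across, 40 mm high; origin under its centre.
- mill_2: Bystander: loose salt shaker, clear with a grey top, 44 mm across, 90 mm high; origin under its centre.
There are look-alikes about, which are no part of the job. What is shaped like the spice_tin_4 but blue or purple is not meant.

How it is judged (in metres and radians):
On the way, in this order (a step that is already met when the one before it is completed fails the run):
1. the red tab is turned under the lug (value of joint carousel between -0.06 and 0.06 rad and velocity of joint carousel between -0.1 and 0.1 rad/s), for 0.2 s.
2. the lock pin is home through the eye and the tab's hole (horizontal distance between lock_pin and eye below 0.006 m and horizontal distance between lock_pin and tab_hole below 0.008 m and height (world z) of lock_pin below 0.013 m and angle between lock_pin's own z axis and vertical below 0.15 rad and value of joint carousel between -0.06 and 0.06 rad), for 0.2 s.
3. the handle stands in the hub ring and every tin in a cup (horizontal distance between handle and hub below 0.007 m and z of handle in the frame of hub between -0.052 and -0.04 m and angle between handle's own z axis and vertical below 0.15 rad and linear speed of each of handle, spice_tin_1, spice_tin_2, spice_tin_3, spice_tin_4 below 0.03 m/s and ((horizontal distance between spice_tin_1 and bay_1 below 0.01 m and z of spice_tin_1 in the frame of bay_1 between -0.006 and 0.006 m) or (horizontal distance between spice_tin_1 and bay_2 below 0.01 m and z of spice_tin_1 in the frame of bay_2 between -0.006 and 0.006 m) or (horizontal distance between spice_tin_1 and bay_3 below 0.01 m and z of spice_tin_1 in the frame of bay_3 between -0.006 and 0.006 m) or (horizontal distance between spice_tin_1 and bay_4 below 0.01 m and z of spice_tin_1 in the frame of bay_4 between -0.006 and 0.006 m)) and angle between each of spice_tin_1, spice_tin_2, spice_tin_3, spice_tin_4's own z axis and vertical below 0.12 rad and ((horizontal distance between spice_tin_2 and bay_1 below 0.01 m and z of spice_tin_2 in the frame of bay_1 between -0.006 and 0.006 m) or (horizontal distance between spice_tin_2 and bay_2 below 0.01 m and z of spice_tin_2 in the frame of bay_2 between -0.006 and 0.006 m) or (horizontal distance between spice_tin_2 and bay_3 below 0.01 m and z of spice_tin_2 in the frame of bay_3 between -0.006 and 0.006 m) or (horizontal distance between spice_tin_2 and bay_4 below 0.01 m and z of spice_tin_2 in the frame of bay_4 between -0.006 and 0.006 m)) and ((horizontal distance between spice_tin_3 and bay_1 below 0.01 m and z of spice_tin_3 in the frame of bay_1 between -0.006 and 0.006 m) or (horizontal distance between spice_tin_3 and bay_2 below 0.01 m and z of spice_tin_3 in the frame of bay_2 between -0.006 and 0.006 m) or (horizontal distance between spice_tin_3 and bay_3 below 0.01 m and z of spice_tin_3 in the frame of bay_3 between -0.006 and 0.006 m) or (horizontal distance between spice_tin_3 and bay_4 below 0.01 m and z of spice_tin_3 in the frame of bay_4 between -0.006 and 0.006 m)) and ((horizontal distance between spice_tin_4 and bay_1 below 0.01 m and z of spice_tin_4 in the frame of bay_1 between -0.006 and 0.006 m) or (horizontal distance between spice_tin_4 and bay_2 below 0.01 m and z of spice_tin_4 in the frame of bay_2 between -0.006 and 0.006 m) or (horizontal distance between spice_tin_4 and bay_3 below 0.01 m and z of spice_tin_4 in the frame of bay_3 between -0.006 and 0.006 m) or (horizontal distance between spice_tin_4 and bay_4 below 0.01 m and z of spice_tin_4 in the frame of bay_4 between -0.006 and 0.006 m))), for 0.2 s.
At the end, for the whole second after the job is handed in: Pin home (tip under 13 mm high, within 6 mm of eye and 8 mm of tab hole in plan), turntable within 0.06 rad of 0, handle down in the hub ring (tip 40 to 52 mm below its mouth, within 7 mm in plan), tins at rest in cups (within 10 mm of centre, 6 mm of floor); all upright (all of step 2 and all of step 3 and linear speed of lock_pin below 0.03 m/s); the robot touches nothing.
It fails at once if a tin is put in a cup or the handle in the hub while the carousel is not locked by the pin ((((horizontal distance between spice_tin_1 and bay_1 below 0.02 m and height (world z) of spice_tin_1 below 0.042 m) or (horizontal distance between spice_tin_1 and bay_2 below 0.02 m and height (world z) of spice_tin_1 below 0.042 m) or (horizontal distance between spice_tin_1 and bay_3 below 0.02 m and height (world z) of spice_tin_1 below 0.042 m) or (horizontal distance between spice_tin_1 and bay_4 below 0.02 m and height (world z) of spice_tin_1 below 0.042 m)) or ((horizontal distance between spice_tin_2 and bay_1 below 0.02 m and height (world z) of spice_tin_2 below 0.042 m) or (horizontal distance between spice_tin_2 and bay_2 below 0.02 m and height (world z) of spice_tin_2 below 0.042 m) or (horizontal distance between spice_tin_2 and bay_3 below 0.02 m and height (world z) of spice_tin_2 below 0.042 m) or (horizontal distance between spice_tin_2 and bay_4 below 0.02 m and height (world z) of spice_tin_2 below 0.042 m)) or ((horizontal distance between spice_tin_3 and bay_1 below 0.02 m and height (world z) of spice_tin_3 below 0.042 m) or (horizontal distance between spice_tin_3 and bay_2 below 0.02 m and height (world z) of spice_tin_3 below 0.042 m) or (horizontal distance between spice_tin_3 and bay_3 below 0.02 m and height (world z) of spice_tin_3 below 0.042 m) or (horizontal distance between spice_tin_3 and bay_4 below 0.02 m and height (world z) of spice_tin_3 below 0.042 m)) or ((horizontal distance between spice_tin_4 and bay_1 below 0.02 m and height (world z) of spice_tin_4 below 0.042 m) or (horizontal distance between spice_tin_4 and bay_2 below 0.02 m and height (world z) of spice_tin_4 below 0.042 m) or (horizontal distance between spice_tin_4 and bay_3 below 0.02 m and height (world z) of spice_tin_4 below 0.042 m) or (horizontal distance between spice_tin_4 and bay_4 below 0.02 m and height (world z) of spice_tin_4 below 0.042 m)) or (horizontal distance between handle and hub below 0.02 m and height (world z) of handle below 0.07 m)) and not (horizontal distance between lock_pin and eye below 0.012 m and height (world z) of lock_pin below 0.025 m)).
It fails at once if the tub, the tin or the salt shaker is pushed more than 40 mm or tipped over (distance of any of tub_1, tin_3, mill_2 from where it was at the start of the episode above 0.04 m or angle between any of tub_1, tin_3, mill_2's own z axis and vertical above 0.6 rad).
Of spice_tin_1, spice_tin_2, spice_tin_3, spice_tin_4 only 2 to 4 are there at a start; the rules pass over those that are not, and their reading is None.
At some moment in a run one of spice_tin_1, spice_tin_2, spice_tin_3, spice_tin_4 may be knocked a few centimetres aside while the robot is not near it.
It also fails if it takes over 210 s, if anything falls off the work surface, if the arm or the gripper's body presses on something with over 40 N, if the wrist force passes 120 N, or if a joint passes its speed limit or range.

ROBOT

A 7-joint arm with a two-finger parallel gripper is mounted at the origin on a cart in front of the work surface, level with it; the furniture and walls round the work are solid. World frame = base frame: x ahead of the robot, y to its left, z up, the work surface at z = 0. Lengths are in m, angles in degrees, forces in N, time in s.
With the tool pointing down it reaches from about 0.35 to 0.775 m from the base axis. Payload 3.1 kg.
Tool frame: the origin (TCP) lies on the centre line of the jaws, within the pads' length; the fingertips stand 17 mm ahead of it and the grasp point (between the pads) lies 2 mm behind it (robot.tip_reach is the distance from the TCP to the fingertips, in m); z points along the fingers, y is the line along which they close (so a half turn about z gives the same grasp; the last joint's range is limited). The gripper opens to 85 mm and grips with 20 to 120 N. Pads are 22 mm wide; open, the fingers measure 114 mm over their backs; the gripper's body (76 mm by 85 mm) begins 54 mm behind the grasp point. The pads swing forward as they close: fully open they stand 13 mm farther back than shut.
Start: joints at [-65.816, 17.813, 0.802, 86.603, -0.252, 75.585, -1.558], TCP at [0.246, 0.492, 0.218] pointing down, gripper open.
Joint ranges: [-154.91, 154.91], [-16.99, 109.72], [-72.82, 74.43], [7.12, 147.25], [-82.49, 262.49], [11.32, 116.49], [-174.64, 174.64]. Speed limits (degrees/s): [159.86, 159.86, 180, 180, 180, 180, 180].

INTERFACE

Orientations are given as [roll, pitch, yaw] about the fixed x, y, z axes, in that order (R = Rz(yaw) Ry(pitch) Rx(roll)).
In Python, from station import robot, fingers, vision, workorder, recognise gives the robot as it stands. Calls block until the motion is done:
- robot.move_to(position, orientation): joint-space move of the TCP to a pose.
- robot.line_to(position, orientation=None, velocity=0.15, f_stop=None): straight line of the TCP; orientation=None keeps the orientation; velocity is the mean speed in m/s. With f_stop (N) it stops when the force on the tool has changed by that much, and returns True; else False.
- robot.move_j(angles): joint-space move.
- fingers.gripper_to(opening, force=None): opening from 0.0 (shut) to 1.0 (fully open); force is the grip in N (None keeps the last); returns when the fingers have stopped.
- robot.pause(seconds).
- robot.inverse_kinematics(position, orientation): joint angles nearest the present ones, or None.
- vision.grab_frame(name): name is "side" or "top"; returns the picture (384x512x3 uint8, red, green, blue); there is no depth.
- vision.calibration(name): a dict with "mtx" (3x3 intrinsics, pixels), "extrinsics" (4x4, takes a point from world to camera coordinates). Camera axes: x right, y up, looking along -z (the intrinsics and any distortion apply to the point x, -y, -z); pixel columns grow to the right and rows downward; lengths in m; the calibration is good to about 2 mm. A picture is of the moment at which its call begins. calibration takes no time and is no camera call.
A pose or a line that the arm cannot do raises robot.PlanningError and nothing moves.
- workorder.close_job(): hands the job in; it is judged then, once.
Trained networks look in the newest picture that a camera, given by its name, has taken for a name from the list of things; names that differ only in an ending like _2 or _b are one class to them, and where a whole thing is asked for, a point or a joint stands for the part that bears it (a point fixed in the world has none). Each returns a list of dicts, best first, with "p" (0 to 1); they miss things now and then, are a little off and sometimes report something else, mostly with a low value. They report only what shows in the picture. A call takes as long as a camera call. They do not tell look-alikes from the thing itself.
- recognise(label, camera): "rect" ([centre column, centre row, width, height] in pixels, round what is visible of it).
Readings, each from a call of its own:
- robot.current_time_s(): time.
- robot.current_joint_positions(): joint angles.
- robot.current_dq(): joint speeds.
- robot.current_joint_torque(): joint torques, N m.
- robot.current_tool_pos(): TCP position.
- robot.current_eef_rot(): TCP orientation.
- robot.current_contact_force(): force on the tool from outside, world axes, zero at the start.
- robot.current_torque(): the same for the moment, N m.
- robot.current_finger_gap(): opening from 0.0 (shut) to 1.0 (fully open).
- robot.current_gripper_force(): force on a finger pad.
Only numpy, scipy, OpenCV 4.12 (cv2) and the standard library are available. Lean on these libraries where they do the work, as an engineer would, in place of code of your own. Each camera call takes 0.05 s, during which the arm holds its last target. There are 200 camera calls.

## Working session

There is one attempt and no reset: what is moved stays moved. The work goes in short steps, each a Python script; the robot and the scene stay as the last script left them, time stands still between calls to the robot, and variables do not carry over. Pictures are saved under pics/ and viewed, at most 14 in all, crops included, and the job is handed in when it is done.

```bash
mkdir -p pics; ls
python3 - <<'E'
from station import robot, fingers, vision, workorder, recognise
import cv2, numpy as np
for n in ("top","side"):
    im=vision.grab_frame(n); cv2.imwrite(f"pics/{n}0.png",cv2.resize(im[:,:,::-1],(800,600),interpolation=cv2.INTER_CUBIC)); 
    cv2.imwrite(f"pics/raw_{n}0.png",im[:,:,::-1])
    c=vision.calibration(n); print(n,c)
    for l in ["carousel_foot","carousel","stud_left","tab_hole","bay_1","hub","pin_block","lock_pin","handle","spice_tin_1","tub_1","tin_3","mill_2"]:
        print(l,[(np.round(d["rect"]).astype(int).tolist(),round(d["p"],2)) for d in recognise(l,n)])
print(robot.current_time_s(), robot.current_eef_rot())
E
```

```text
pics
top {'mtx': array([[354.99791458,   0.        , 253.93752988],
       [  0.        , 354.99791458, 195.90288599],
       [  0.        ,   0.        ,   1.        ]]), 'extrinsics': array([[-0.02568657, -0.99958336, -0.0131647 , -0.01677307],
       [ 0.98043189, -0.02776119,  0.19489132, -0.57345912],
       [-0.19517559, -0.007901  ,  0.98073649, -1.22643994],
       [ 0.        ,  0.        ,  0.        ,  1.        ]])}
carousel_foot [([241, 206, 59, 74], 0.88), ([349, 205, 21, 17], 0.35)]
carousel [([242, 199, 57, 63], 0.93), ([307, 206, 15, 18], 0.68)]
stud_left [([241, 202, 58, 61], 0.78), ([240, 206, 59, 73], 0.62)]
tab_hole [([242, 203, 60, 63], 0.75)]
bay_1 [([242, 203, 62, 66], 0.91)]
hub [([242, 200, 63, 63], 0.82)]
pin_block [([161, 218, 42, 15], 0.65)]
lock_pin []
handle [([167, 218, 11, 6], 0.52), ([242, 203, 59, 61], 0.3)]
spice_tin_1 [([348, 206, 17, 16], 0.72), ([353, 232, 19, 16], 0.7), ([331, 254, 18, 14], 0.7), ([373, 263, 18, 17], 0.64), ([306, 208, 14, 17], 0.6), ([310, 228, 14, 17], 0.48)]
tub_1 [([322, 169, 19, 20], 0.73)]
tin_3 [([282, 151, 23, 24], 0.55
[... 581 characters left out ...]
eft [([244, 197, 74, 45], 0.63), ([298, 279, 27, 33], 0.62)]
tab_hole [([243, 194, 76, 49], 0.57)]
bay_1 [([244, 195, 75, 52], 0.96)]
hub [([241, 195, 74, 48], 0.79)]
pin_block [([203, 167, 24, 23], 0.7)]
lock_pin [([201, 151, 1, 9], 0.57)]
handle [([266, 239, 24, 26], 0.62), ([208, 156, 5, 14], 0.57)]
spice_tin_1 [([238, 250, 24, 28], 0.97), ([257, 294, 22, 39], 0.91), ([269, 239, 23, 30], 0.83), ([214, 325, 30, 44], 0.79), ([297, 278, 25, 34], 0.71), ([208, 272, 23, 38], 0.58), ([243, 195, 77, 48], 0.16)]
tub_1 [([266, 240, 22, 29], 0.71), ([323, 239, 29, 36], 0.67)]
tin_3 [([322, 212, 29, 26], 0.79)]
mill_2 [([230, 155, 15, 23], 0.72)]
1.4 [-1.79998707e+02  4.30341340e-03  1.53430073e+02]
```

Run:
```python
import cv2
a=cv2.imread("pics/raw_top0.png")[130:290,130:400]; cv2.imwrite("pics/top_c.png",cv2.resize(a,(800,474),interpolation=cv2.INTER_CUBIC))
a=cv2.imread("pics/raw_side0.png")[130:360,170:360]; cv2.imwrite("pics/side_c.png",cv2.resize(a,(496,600),interpolation=cv2.INTER_CUBIC))
```

```text
(no output)
```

View pics/top_c.png

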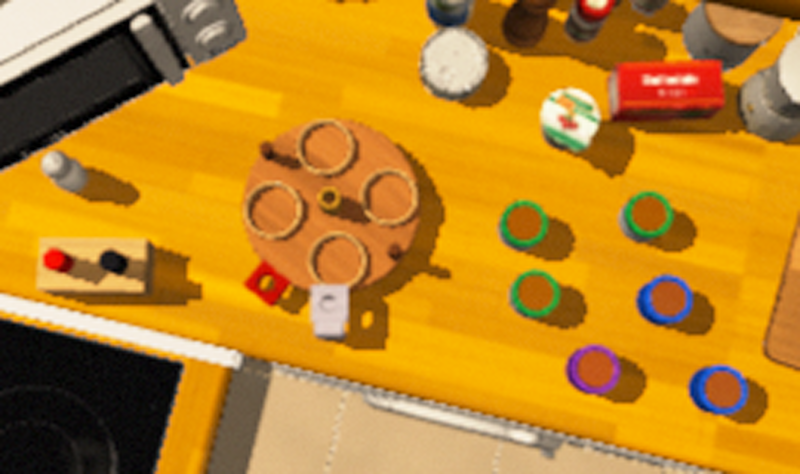

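View pics/side_c.png

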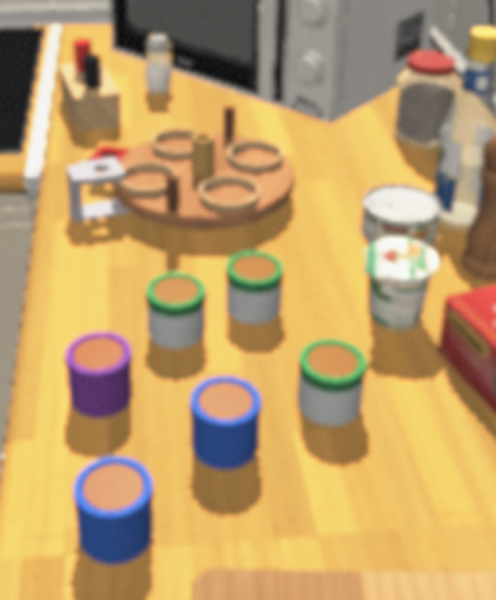

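The top crop shows the pivot near (329,198), the red tab at (268,283) left of the lug at (330,310), and the studs at (268,150) and (395,252). In the block, the red head is at (57,260) and the black one at (113,262). There are six tin-like objects: green at (524,224), (647,216) and (535,294), blue at (665,300) and (719,390), and purple at (594,370). The three green ones fit the description, since blue and purple are excluded. I'll now measure on enlarged crops.

```bash
cat > h.py <<'E'
from station import robot, fingers, vision, workorder, recognise
import cv2, numpy as np
from scipy.optimize import least_squares
C={n:vision.calibration(n) for n in ("top","side")}
def proj(n,P):
    P=np.atleast_2d(P).astype(float); c=C[n]; q=P@c["extrinsics"][:3,:3].T+c["extrinsics"][:3,3]
    q=q*[1,-1,-1]; p=q@c["mtx"].T; return p[:,:2]/p[:,2:]
def back(n,uv,z):
    c=C[n]; R=c["extrinsics"][:3,:3]; t=c["extrinsics"][:3,3]; o=-R.T@t
    d=np.linalg.inv(c["mtx"])@[uv[0],uv[1],1]; d=R.T@(d*[1,-1,-1]); return (o+d*(z-o[2])/d[2])[:2]
def cyl(x,y,r,z0,z1):
    a=np.linspace(0,2*np.pi,40); return np.array([[x+r*np.cos(t),y+r*np.sin(t),z] for z in (z0,z1) for t in a])
def hullc(p):
    m=cv2.moments(cv2.convexHull(p.astype(np.float32))); return np.array([m["m10"],m["m01"]])/m["m00"]
def fitcyl(n,uv,r,z0,z1):
    f=lambda v: hullc(proj(n,cyl(v[0],v[1],r,z0,z1)))-uv
    return least_squares(f,back(n,uv,z1)).x
def mask(im,kind):
    h=cv2.cvtColor(im,cv2.COLOR_RGB2HSV).astype(int); H,S,V=h[...,0],h[...,1],h[...,2]
    return {"green":(H>40)&(H<85)&(S>110)&(V>50),"red":((H<4)|(H>174))&(S>170)&(V>90),"black":(V<45)}[kind].astype(np.uint8)
def blobs(im,kind,box=None,amin=6):
    m=mask(im,kind)
    if box is not None:
        k=np.zeros_like(m); k[box[1]:box[3],box[0]:box[2]]=1; m=m*k
    out=[]
    for c in cv2.findContours(m,cv2.RETR_EXTERNAL,cv2.CHAIN_APPROX_NONE)[0]:
        p=c[:,0,:].astype(float); e=np.vstack([p+d for d in ([.5,.5],[.5,-.5],[-.5,.5],[-.5,-.5])])
        hl=cv2.convexHull(e.astype(np.float32)); a=cv2.contourArea(hl)
        if a>=amin: out.append((np.round(hullc(e),2),round(a)))
    return out
E
python3 - <<'E'
from h import *
for n in C:
    im=cv2.imread(f"pics/raw_{n}0.png")[:,:,::-1].copy()
    for k,b,r,z0,z1 in (("green",None,.028,.042,.05),("red",None,.013,.052,.098),("black",(150,205,185,230) if n=="top" else (198,140,215,170),.013,.052,.098)):
        for uv,a in blobs(im,k,b): print(n,k,uv,a,np.round(fitcyl(n,uv,r,z0,z1),4))
    x,y,w,h=(205,165,75,85) if n=="top" else (190,160,100,70)
    s=7 if n=="top" else 8
    cv2.imwrite(f"pics/car_{n}.png",cv2.resize(im[y:y+h,x:x+w,::-1],(w*s,h*s),interpolation=cv2.INTER_CUBIC))
E
```

```text
top green [310.41 228.68] 212 [ 0.4499 -0.2305]
top green [306.5  205.06] 204 [ 0.5357 -0.2213]
top green [348.49 202.01] 204 [ 0.5427 -0.3734]
top green [321.04 176.96] 32 [ 0.6388 -0.2803]
top red [219.92 225.43] 114 [0.4667 0.0893]
top red [149.14 217.91] 53 [0.5002 0.3391]
top red [489.48 186.38] 16 [ 0.5797 -0.8679]
top red [371.5 165.4] 7 [ 0.6689 -0.4586]
top red [361.95 165.65] 16 [ 0.6689 -0.4242]
top red [447.99 160.57] 214 [ 0.6788 -0.7344]
top red [354.38 158.88] 490 [ 0.6951 -0.3991]
top red [330.65 129.57] 119 [ 0.8099 -0.3212]
top red [225.39 104.65] 178 [0.9209 0.0657]
top black [167.98 218.12] 52 [0.4976 0.2724]
side green [296.77 273.36] 170 [ 0.536  -0.3892]
side green [237.14 246.41] 88 [ 0.4454 -0.2509]
side green [266.92 237.39] 86 [ 0.5284 -0.2408]
side green [376.1  200.41] 18 [ 0.9142 -0.1759]
side green [377.51 193.48] 18 [ 0.9476 -0.1402]
side red [376.99 269.09] 25 [ 0.6823 -0.4663]
side red [371.72 265.9 ] 15 [ 0.6785 -0.4539]
side red [408.5 233.5] 6 [ 0.8406 -0.3837]
side red [416.83 232.09] 128 [ 0.8642 -0.3859]
side red [379. 218.] 29 [ 0.8202 -0.2998]
side red [371.87 213.66] 8 [ 0.8335 -0.2697]
side red [388.47 212.74] 50 [ 0.8615 -0.2866]
side red [209.5 187.5] 6 [0.4505 0.0236]
side red [200.81 149.36] 22 [0.5276 0.4016]
side black [204.63 157.25] 34 [0.4841 0.2123]
```

View pics/car_top.png

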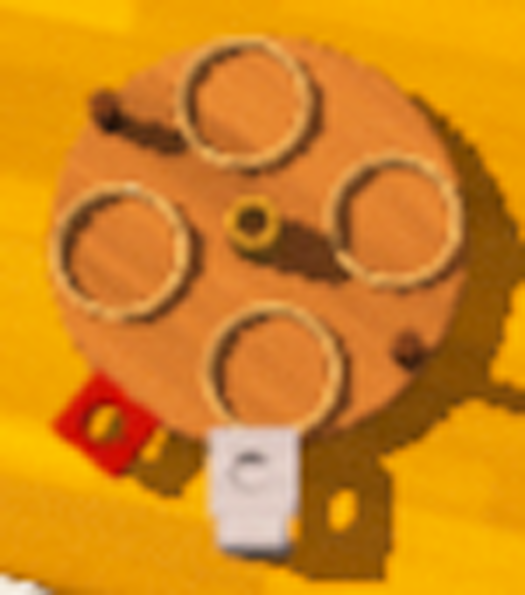

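View pics/car_side.png

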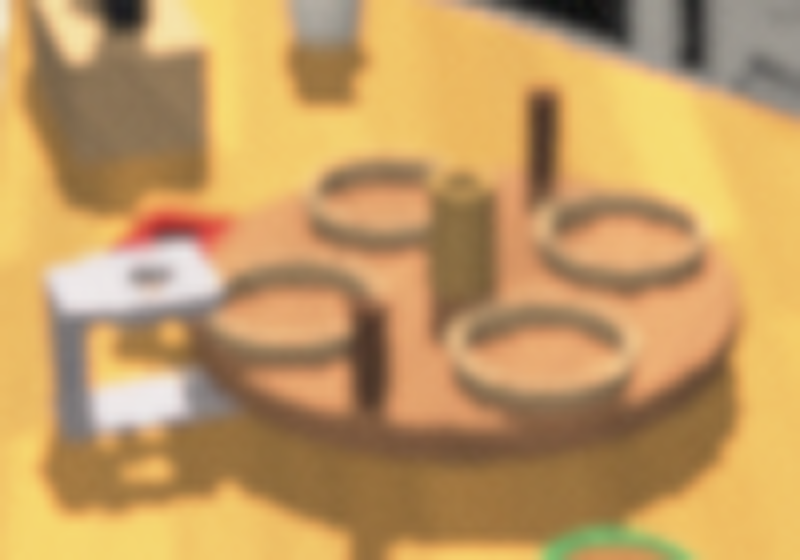

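Run:
```python
from h import *
for n in C:
    e=C[n]["extrinsics"]; print(n,"cam",-e[:3,:3].T@e[:3,3], np.linalg.det(e[:3,:3]))
for v in [(.4499,-.2305),(.5357,-.2213),(.5427,-.3734)]: print("lid",v,np.round(proj("side",[*v,.05]),1), cv2.contourArea(cv2.convexHull(proj("side",cyl(*v,.028,.042,.05)).astype(np.float32))))
print("red",proj("side",[.5002,.3391,.075]),"blk",proj("side",[.4976,.2724,.075]))
px=lambda n,u,v:((u+.5)/(7 if n=="top" else 8)-.5+(205 if n=="top" else 190),(v+.5)/(7 if n=="top" else 8)-.5+(165 if n=="top" else 160))
for l,z,t,s in [("hub",.08,(252,222),(464,183)),("eye",.058,(250,472),(151,276)),("studR",.076,(410,342),(370,306)),("studL",.076,(103,97),(543,95)),("bayF",.044,(275,368),(295,310)),("bayR",.044,(396,221),(542,347)),("bayB",.044,(246,102),(622,237)),("bayL",.044,(122,250),(385,200)),("tab",.034,(102,422),(170,235))]:
    T=px("top",*t);S=px("side",*s); print(l,np.round(T,1),np.round(S,1),np.round(back("top",T,z),4),np.round(back("side",S,z),4),"top->side",np.round(proj("side",[*back("top",T,z),z]),1))
```

```text
top cam [ 0.32243563 -0.04237609  1.31435579] 1.0
side cam [ 0.22404244 -0.91949434  0.56095438] 1.0000000000000002
lid (0.4499, -0.2305) [[236.2 239.9]] 292.2617425471544
lid (0.5357, -0.2213) [[266.6 231.3]] 263.38478290243074
lid (0.5427, -0.3734) [[296.2 266.6]] 392.75677722739056
red [[200.88651974 150.65224194]] blk [[204.51248466 156.85822268]]
hub [240.6 196.3] [247.6 182.4] [0.568 0.015] [0.568  0.0075] top->side [[246.8 181.4]]
eye [240.3 232. ] [208.4 194.1] [0.4436 0.0194] [0.444 0.015] top->side [[208.  193.4]]
studR [263.1 213.4] [235.8 197.8] [ 0.5051 -0.0632] [ 0.504 -0.068] top->side [[235.6 197. ]]
studL [219.3 178.4] [257.4 171.4] [0.6365 0.0905] [0.6309 0.0826] top->side [[258.1 170.3]]
bayF [243.9 217.1] [226.4 198.3] [0.4982 0.0062] [ 0.4946 -0.005 ] top->side [[226.5 196.5]]
bayR [261.1 196.1] [257.3 202.9] [ 0.5736 -0.0584] [ 0.5725 -0.0643] top->side [[256.9 202. ]]
bayB [239.7 179.1] [267.3 189.2] [0.6397 0.0186] [0.6361 0.0086] top->side [[267.1 187.7]]
bayL [222.  200.3] [237.7 184.6] [0.5623 0.0846] [0.5576 0.073 ] top->side [[237.9 182.9]]
tab [219.1 224.9] [210.8 188.9] [0.4739 0.0967] [0.4709 0.0918] top->side [[211.3 188.2]]
```

```bash
cat >> h.py <<'E'
piv=np.array([.568,.013]); FY=-3.2
def go(x,y,z,yaw,line=False,**k):
    if line: return robot.line_to([x,y,z],[180,0,yaw],**k)
    robot.move_to([x,y,z],[180,0,yaw])
def yawopt(x,y,z,*ys):
    "of yaw/yaw+180 pick the one whose joint 7 stays nearest 0"
    best=None
    for o in (0,180,-180):
        q=[robot.inverse_kinematics([x,y,z],[180,0,v+o]) for v in ys]
        if any(a is None for a in q): continue
        m=max(abs(a[6]) for a in q)
        if best is None or m<best[0]-1: best=(m,o)
    return best
E
cat > s1.py <<'E'
from h import *
P=lambda a:piv+.1*np.array([np.cos(np.radians(a)),np.sin(np.radians(a))])
a0,a1=-129.2,-90+FY
x,y=P(a0); b=yawopt(x,y,.1,a0,a1); print(b); o=b[1]
go(x,y,.2,a0+o); fingers.gripper_to(.6,20); go(x,y,.066,a0+o,True,velocity=.1,f_stop=15)
print(robot.current_tool_pos(),robot.current_contact_force())
fingers.gripper_to(0,20); print("gap",robot.current_finger_gap(),robot.current_contact_force())
for a in np.linspace(a0,a1,11)[1:]:
    x,y=P(a); go(x,y,.066,a+o,True,velocity=.06)
robot.pause(.4); print(robot.current_contact_force(),robot.current_tool_pos())
fingers.gripper_to(.35); go(x,y,.2,a1+o,True,velocity=.2)
x,y=.5,.25; go(.5,.2,.25,a1+o)
for n in C: cv2.imwrite(f"pics/raw_{n}1.png",vision.grab_frame(n)[:,:,::-1])
im=cv2.imread("pics/raw_top1.png"); A=cv2.resize(im[165:250,205:280],(525,595),interpolation=cv2.INTER_CUBIC)
cv2.imwrite("pics/car1.png",A); print(robot.current_time_s())
E
python3 s1.py
```

```text
(np.float64(17.603538064609374), 180)
[ 0.50544904 -0.06462192  0.06663914] [-0.44138209 -0.15711668  0.05263359]
gap 0.002890094687167098 [-0.51835011  0.74080606  0.71309665]
[-0.09020338 -0.83405133 -0.41914142] [ 0.5622702  -0.08681855  0.06600549]
11.5
```

View pics/car1.png

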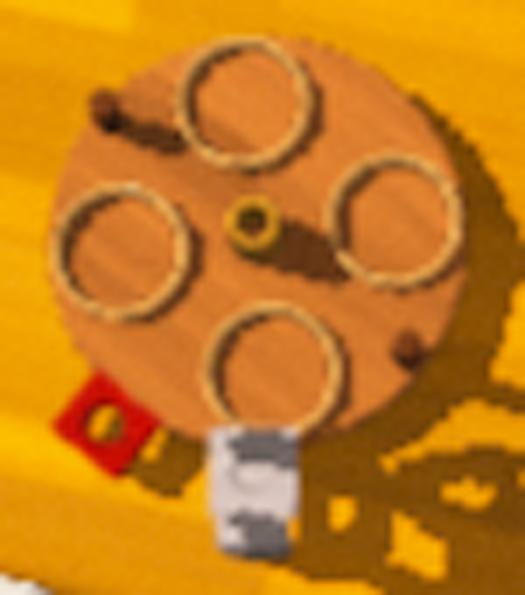

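The carousel hasn't moved: studs, tab and cups are at the same pixels as before, so the jaws closed beside the stud. I'll put the shut gripper at that spot, raised, and look.

Run:
```python
from h import *
fingers.gripper_to(.5)
go(.505,-.064,.15,-129.2+180); go(.505,-.064,.11,-129.2+180,True)
print(robot.current_tool_pos(),robot.current_eef_rot(),robot.tip_reach)
o=[]
for n in C:
    im=vision.grab_frame(n)[:,:,::-1].copy(); cv2.imwrite(f"pics/raw_{n}2.png",im)
    u,v=proj(n,[.505,-.064,.093])[0]; print(n,u,v, proj(n,[.505,-.064,.076])[0])
    a=im[int(v)-40:int(v)+40,int(u)-33:int(u)+33]; o.append(cv2.resize(a,None,fx=6,fy=6,interpolation=cv2.INTER_CUBIC))
    cv2.circle(o[-1],(int((u-int(u)+33.5)*6),int((v-int(v)+40.5)*6)),4,(255,0,255),1)
cv2.imwrite("pics/grip2.png",np.hstack(o))
```

```text
[ 0.50542489 -0.06259906  0.11012041] [-1.79983107e+02 -1.08430185e-03  5.09605923e+01] 0.017
top 263.4376783374974 212.72445735080288 [263.37452208 213.44104252]
side 235.6091499832812 191.91768770304785 [235.68975966 197.14568066]
```

View pics/grip2.png

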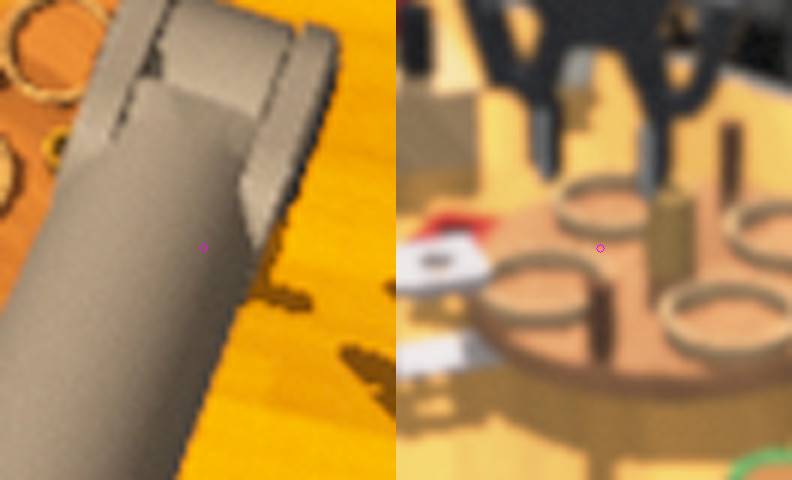

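The side view shows the fingertips about 11 px above where the tip point should project, at the magenta mark. They seem to sit about 25–30 mm too high. I'll check by touching the bare worktop.

Run:
```python
from h import *
go(.505,-.064,.2,50.8,True); fingers.gripper_to(0,20); go(.42,-.12,.15,20); go(.42,-.12,.05,20,True)
o=[]
def shot(z):
    n="side"; im=vision.grab_frame(n)[:,:,::-1].copy()
    p=robot.current_tool_pos(); print("tip proj",np.round(proj(n,[p[0],p[1],p[2]-.017])[0],1),p)
    u,v=proj(n,[.42,-.12,.04])[0].astype(int); o.append(cv2.resize(im[v-30:v+30,u-30:u+30],None,fx=6,fy=6,interpolation=cv2.INTER_CUBIC))
    a=proj(n,[p[0],p[1],p[2]-.017])[0]; cv2.circle(o[-1],(int((a[0]-u+30.5)*6),int((a[1]-v+30.5)*6)),4,(255,0,255),1)
shot(0)
print(go(.42,-.12,-.02,20,True,velocity=.03,f_stop=5)); shot(1); print(robot.current_contact_force())
go(.42,-.12,.1,20,True)
cv2.imwrite("pics/touch.png",np.hstack(o))
```

```text
tip proj [213.5 224.8] [ 0.42141778 -0.12032948  0.05097411]
True
tip proj [213.9 244. ] [ 0.42005149 -0.11994484 -0.01287223]
[-1.25146952  0.67629923  5.61234788]
```

View pics/touch.png

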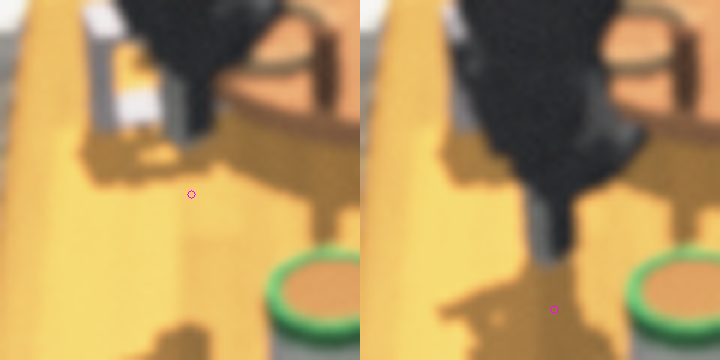

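Run:
```python
from h import *
u,v=proj("side",[.42,-.12,.04])[0].astype(int)
f=lambda a,b:((a+.5)/6-.5+u-30,(b+.5)/6-.5+v-30)
for (a,b),z in (((185,143),.064),((188,262),0)): print(f(a,b),back("side",f(a,b),z),proj("side",[.42,-.12,z]))
```

```text
(np.float64(212.41666666666666), np.float64(216.41666666666666)) [ 0.41858555 -0.12467359] [[212.46631654 215.47103241]]
(np.float64(212.91666666666666), np.float64(236.25)) [ 0.41719341 -0.12437455] [[213.47656914 235.20446793]]
```

The touch point shows a constant height error: the true tool height is the reported z plus 30 mm. Laterally it agrees with the cameras. I'll build that into `go` and repeat the turn.

```bash
cat >> h.py <<'E'
DZ=-.030
_go=go
def go(x,y,z,yaw,line=False,**k): return _go(x,y,z+DZ,yaw,line,**k)
def tz(): return robot.current_tool_pos()[2]-DZ
E
python3 s1.py
```

```text
(np.float64(17.266252243160807), 180)
[ 0.50547759 -0.06459793  0.03665642] [-0.14149432  0.15206881  0.18123791]
gap 0.1765923518876682 [-1.03563143  0.45404268  3.45253411]
[ 0.50230298 -1.69895973  6.15877943] [ 0.56258569 -0.08719966  0.0363865 ]
27.1583
```

View pics/car1.png

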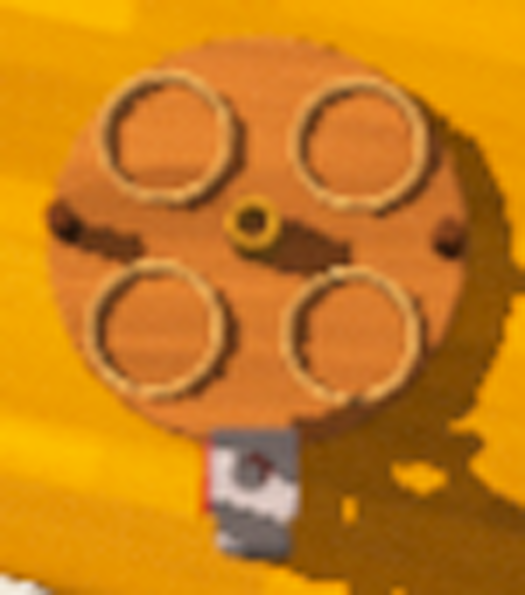

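The carousel turned. A thin red sliver still shows left of the lug (column 205–212, rows 430–515), so it is a few mm short. I'll compute the remainder from the cup centres and studs.

Run:
```python
from h import *
px=lambda u,v:((u+.5)/7-.5+205,(v+.5)/7-.5+165)
B=[back("top",px(*p),.044) for p in [(156,330),(354,335),(362,144),(168,138)]]  # bays 1..4
c=np.mean(B,0); hub=back("top",px(252,222),.08); eye=back("top",px(250,472),.058); L=back("top",px(64,217),.076); R=back("top",px(450,237),.076)
print("c",c,"hub",hub,"studmid",(L+R)/2,"eye",eye)
for p,a in zip(B,(135,225,315,45)):
    d=p-c; print(np.hypot(*d), (np.degrees(np.arctan2(d[1],d[0]))-a+180)%360-180)
d=L-R; print("stud",np.hypot(*d),np.degrees(np.arctan2(d[1],d[0]))-90)
# lug corners front/back edges in image: left/right sides
for n,q in (("lug inner L",(212,430)),("inner R",(299,430)),("lug outer L",(212,515)),("outer R",(297,515))): print(n,back("top",px(*q),.058))
print("red edge",back("top",px(205,437),.034),back("top",px(206,512),.034))
```

```text
c [0.56764667 0.0126514 ] hub [0.56804181 0.0149906 ] studmid [0.56619137 0.01286371] eye [0.44363119 0.01938828]
0.07276675620251227 -3.7613902010516256
0.07153501502992062 -3.3028232855943997
0.0723259860609287 -3.830088588917704
0.07161956479284576 -3.656027963081158
stud 0.19659259156955938 -4.638330785542905
lug inner L [0.46544229 0.03828381]
inner R [ 0.46424296 -0.00585222]
lug outer L [0.42249391 0.03893702]
outer R [ 0.4213492  -0.00389873]
red edge [0.46464572 0.04349864] [0.42602264 0.04355066]
```

```bash
sed -i 's/^piv=.*/piv=np.array([.5677,.0128]); FY=-1.7; eye=np.array([.4434,.0167])/' h.py
sed -e 's/^a0,a1=.*/a0,a1=-93.5,-91.2/' -e 's/,11)\[1:\]/,3)[1:]/' -e 's/velocity=.06/velocity=.03/' -e 's/raw_{n}1/raw_{n}3/;s/raw_top1/raw_top3/;s/car1/car3/' s1.py > s1b.py; python3 s1b.py
```

```text
(np.float64(21.501886635991305), 180)
[ 0.56226681 -0.08718663  0.03672443] [-0.03315769 -0.02260262  0.76176908]
gap 0.17814964833118488 [ 0.2348181  -0.5761723   1.40011301]
[ 0.4966006  -0.30142394  6.16915245] [ 0.56623693 -0.08725601  0.03643916]
33.8
```

View pics/car3.png

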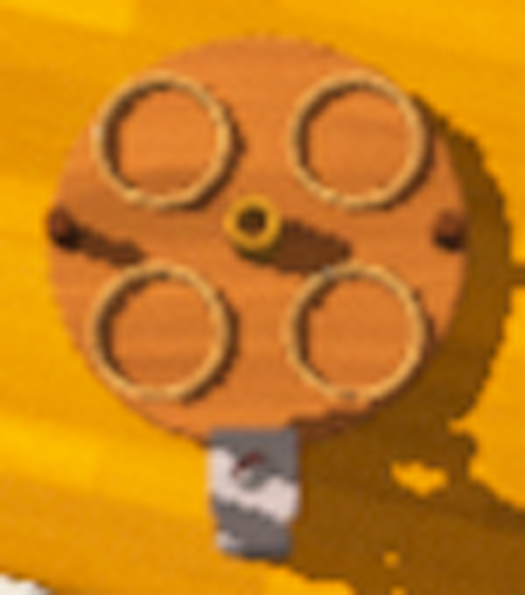

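The red sliver is gone and the cups sit symmetric. Next is the lock pin, the red head at (149,218) in the raw top picture. I'll grip it crosswise twice so it is centred both ways.

```bash
cat >> h.py <<'E'
def pick(x,y,z,zlift,y1,y2,op,force):
    "grip twice, crosswise, so that the round thing is centred in both axes; y1,y2 yaws"
    o=yawopt(x,y,z,y1,y2); y1+=o[1]; y2+=o[1]
    go(x,y,zlift,y1); fingers.gripper_to(op,20); print("stop",go(x,y,z,y1,True,velocity=.12,f_stop=12))
    fingers.gripper_to(0,20); print("g1",round(robot.current_finger_gap(),3),np.round(robot.current_contact_force(),1)); fingers.gripper_to(op)
    go(x,y,z,y2,True,velocity=.15)
    fingers.gripper_to(0,force); print("g2",round(robot.current_finger_gap(),3),np.round(robot.current_contact_force(),1))
    go(x,y,zlift,y2,True,velocity=.15); print("lifted",round(robot.current_finger_gap(),3),tz())
    return y2
E
python3 - <<'E'
from h import *
x,y=.5002,.3391
yw=pick(x,y,.076,.22,0,90,.6,50)
print(yw,robot.current_joint_positions())
go(.47,.12,.22,yw)
for n,b in (("top",None),("side",None)):
    im=vision.grab_frame(n); cv2.imwrite(f"pics/raw_{n}4.png",im[:,:,::-1])
    p=robot.current_tool_pos(); print(p,proj(n,[p[0],p[1],tz()])[0]); print([b for b in blobs(im,"red")])
print(robot.current_time_s())
E
```

```text
stop False
g1 0.297 [-0.3 -1.4  3.5]
g2 0.291 [ 0.2 -0.4  1. ]
lifted 0.295 0.21875440214255448
90 [-53.83139665  26.54250501  26.89712852  81.10077208 -12.05049661
  75.3510339  -26.30282515]
[0.47032098 0.12288464 0.18988269] [204.21084209 219.35357244]
[(array([489.48, 186.38]), 16), (array([362.5, 166. ]), 6), (array([371.5, 165.4]), 7), (array([448.28, 160.63]), 220), (array([354.6 , 158.35]), 484), (array([330.89, 129.5 ]), 124), (array([225.27, 104.74]), 176)]
[0.47034274 0.12286869 0.18984566] [205.26741319 131.36490927]
[(array([386.36, 277.01]), 8), (array([416.81, 232.53]), 144), (array([381.06, 218.42]), 13), (array([373.97, 215.77]), 25), (array([386.1 , 213.92]), 28), (array([208.57, 203.97]), 25), (array([205.69, 131.79]), 71)]
41.7833
```

```bash
cat >> h.py <<'E'
def lower(x,y,z0,z1,yaw,f=8,v=.03,rad=(.0,.002,.004,.006)):
    "lower, on early contact search round; True if z1 was reached"
    for r in rad:
        for a in ([0] if r==0 else np.arange(0,360,60)):
            xx,yy=x+r*np.cos(np.radians(a)),y+r*np.sin(np.radians(a))
            go(xx,yy,z0,yaw,True,velocity=.08); robot.pause(.15)
            s=go(xx,yy,z1,yaw,True,velocity=v,f_stop=f); z=tz()
            print("try",r,a,s,round(z,4),np.round(robot.current_contact_force(),1))
            if z<z1+.004: return xx,yy
    return None
E
python3 - <<'E'
from h import *
x,y=eye; go(x,y,.2,90); go(x,y,.145,90,True); robot.pause(.3); print(robot.current_tool_pos())
o=[]
for n in C:
    im=vision.grab_frame(n)[:,:,::-1].copy(); cv2.imwrite(f"pics/raw_{n}5.png",im)
    if n=="side": cv2.imwrite("pics/ins.png",cv2.resize(im[150:220,170:240],(560,560),interpolation=cv2.INTER_CUBIC))
print(lower(x,y,.142,.083,90,rad=(0,)))
print(robot.current_tool_pos(),robot.current_time_s())
E
```

```text
[0.44413998 0.01686217 0.11581474]
try 0 0 False 0.0831 [-1.3  0.7 -1.6]
(np.float64(0.4434), np.float64(0.0167))
[0.44350768 0.01671299 0.05311312] 45.725
```

Run:
```python
from h import *
x,y=eye; fingers.gripper_to(.5); robot.pause(.2); go(x,y,.17,90,True,velocity=.2)
yw=pick(.4976,.2724,.076,.24,0,90,.6,50)
for n in C: 
    im=vision.grab_frame(n)[:,:,::-1].copy(); cv2.imwrite(f"pics/raw_{n}6.png",im)
    for k,r in (("green",.028),("red",.013)):
        if n=="top" or k=="red": print(n,k,[(b,a,np.round(fitcyl(n,b,.013,.058,.104) if k=="red" else fitcyl(n,b,.028,.042,.05),4)) for b,a in blobs(im[:,:,::-1].copy(),k,(195,140,380,300))])
s=cv2.imread("pics/raw_side6.png")[130:300,180:330]; t=cv2.imread("pics/raw_top6.png")[150:290,190:320]
cv2.imwrite("pics/pin6.png",np.hstack([cv2.resize(s,(450,510),interpolation=cv2.INTER_CUBIC),cv2.resize(t,None,fx=2.6,fy=510/140,interpolation=cv2.INTER_CUBIC)]))
print(yw,robot.current_time_s())
```

```text
stop False
g1 0.298 [-0.8  0.4  3.2]
g2 0.292 [-0.3  0.1  1.7]
lifted 0.291 0.23878732657467514
top green [(array([310.41, 228.68]), 212, array([ 0.4499, -0.2305])), (array([298.72, 202.91]), 198, array([ 0.5444, -0.1936])), (array([348.48, 201.99]), 204, array([ 0.5428, -0.3734])), (array([321.05, 177.1 ]), 35, array([ 0.6383, -0.2803]))]
top red [(array([240.21, 231.46]), 47, array([0.443 , 0.0183])), (array([361.94, 165.62]), 16, array([ 0.6674, -0.4224])), (array([354.9 , 158.37]), 475, array([ 0.6951, -0.3994]))]
side red [(array([374.5 , 215.43]), 34, array([ 0.81 , -0.293])), (array([207.63, 186.29]), 77, array([0.4444, 0.0218]))]
90 54.3833
```

View pics/pin6.png

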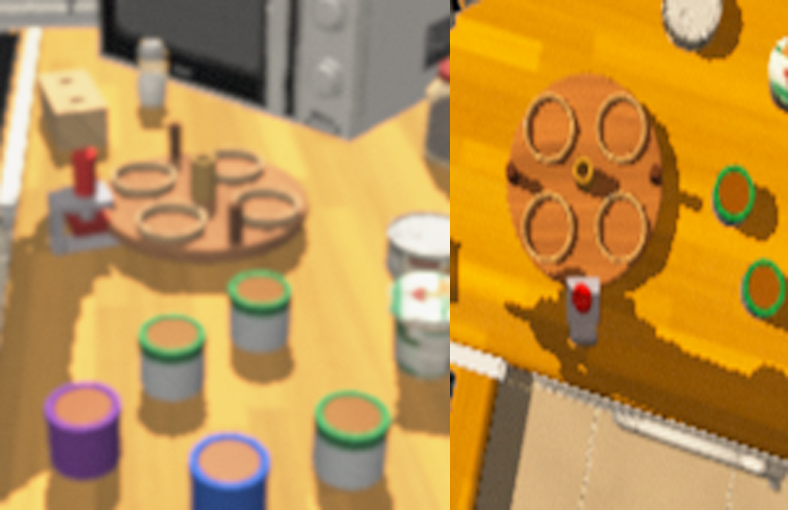

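The pin stands upright through lug and tab, with its head on the lug at about (83,172) in the left panel. One green tin has been knocked about 3 cm, to (0.544,-0.194). The handle goes into the hub next, then a gentle push on the pin's head to be sure it is down.

Run:
```python
from h import *
x,y=.5678,.0138; go(x,y,.24,90); go(x,y,.17,90,True)
r=lower(x,y,.168,.1085,90,f=8,rad=(0,.002,.004))
print(r,robot.current_tool_pos())
if r:
    fingers.gripper_to(.5); robot.pause(.2); go(*r,.21,90,True,velocity=.2)
    x,y=eye; fingers.gripper_to(0); go(x,y,.17,90); print(go(x,y,.117,90,True,velocity=.03,f_stop=8),"tip z",tz()-.017,robot.current_contact_force())
    go(x,y,.2,90,True,velocity=.2)
print(robot.current_time_s())
```

```text
try 0 0 False 0.1087 [ 0.4  0.4 -1.1]
(np.float64(0.5678), np.float64(0.0138)) [0.56795611 0.01378881 0.07866691]
True tip z 0.10409463112789658 [-0.16132736  0.09230271  4.90897734]
62.8417
```

Handle is in and the pin's head top is at 104 mm, which is exactly home. Before reaching for the tins, one enlarged crop to confirm them.

Run:
```python
from h import *
im=vision.grab_frame("top"); cv2.imwrite("pics/tins.png",cv2.resize(im[185:275,280:400,::-1],(720,540),interpolation=cv2.INTER_CUBIC))
print([(b,a,np.round(fitcyl("top",b,.028,.042,.05),4)) for b,a in blobs(im,"green",(280,185,400,275),60)])
```

```text
[(array([310.41, 228.68]), 212, array([ 0.4499, -0.2305])), (array([298.72, 202.91]), 198, array([ 0.5444, -0.1936])), (array([348.48, 201.99]), 204, array([ 0.5428, -0.3734]))]
```

View pics/tins.png

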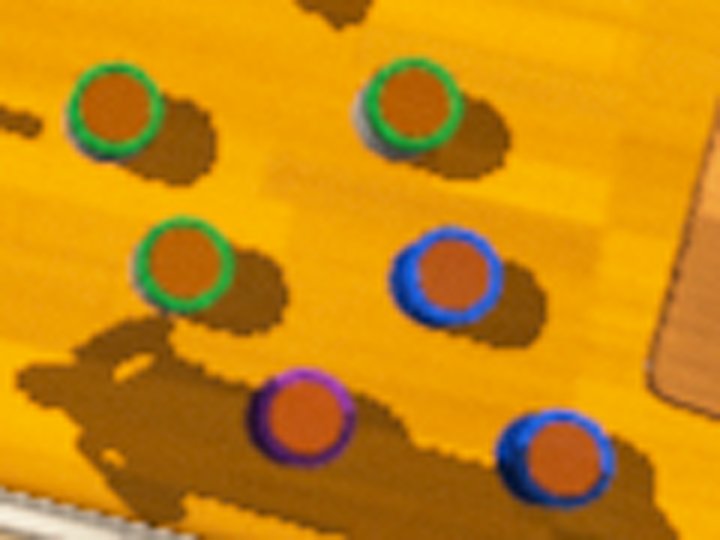

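The three green-lidded tins are at (115,110), (414,104) and (183,265). The blue ones at (450,277) and (560,458) and the purple one at (304,418) are look-alikes and stay put. First tin now.

```bash
cat > tin.py <<'E'
from h import *
import sys
def bay(i): a=np.radians((135,225,315,45)[i-1]+FY); return piv+.072*np.array([np.cos(a),np.sin(a)])
def tins():
    im=vision.grab_frame("top"); return [fitcyl("top",b,.028,.042,.05) for b,a in blobs(im,"green",(280,185,400,275),60)]
def do(near,i):
    t=min(tins(),key=lambda p:np.hypot(*(p-near))); print("tin",np.round(t,4))
    yw=pick(*t,.035,.2,0,90,.9,40)
    x,y=bay(i); go(x,y,.2,yw); go(x,y,.1,yw,True)
    r=lower(x,y,.092,.0695,yw,f=8,rad=(0,.002,.004))
    print(r,robot.current_tool_pos())
    if r is None: raise SystemExit("not in")
    fingers.gripper_to(.9); robot.pause(.1); go(*r,.2,yw,True,velocity=.2); print(robot.current_time_s())
for a in sys.argv[1:]:
    x,y,i=a.split(","); do(np.array([float(x),float(y)]),int(i))
E
python3 tin.py .5444,-.1936,3
```

```text
tin [ 0.5444 -0.1936]
stop False
g1 0.646 [-0.5  0.1  3.9]
g2 0.644 [0.3 0.2 2.3]
lifted 0.647 0.19869856971712205
try 0 0 False 0.0695 [ 0.2 -0.5 -0.1]
(np.float64(0.617078921410771), np.float64(-0.03959963855131916)) [ 0.61738073 -0.03969222  0.03946774]
74.1417
```

```bash
python3 tin.py .4499,-.2305,2 .5428,-.3734,4
python3 - <<'E'
from h import *
go(.4,-.3,.3,90)
t=vision.grab_frame("top"); s=vision.grab_frame("side"); print([(np.round(fitcyl("top",b,.028,.076,.084),4),a) for b,a in blobs(t,"green",None,60)])
cv2.imwrite("pics/fin.png",np.hstack([cv2.resize(t[165:250,205:280,::-1],(397,450),interpolation=cv2.INTER_CUBIC),cv2.resize(s[155:230,190:257,::-1],(402,450),interpolation=cv2.INTER_CUBIC)]))
from tin import bay
print([np.round(bay(i),4) for i in (1,2,3,4)])
E
```

```text
tin [ 0.4502 -0.2308]
stop False
g1 0.65 [-0.5  0.3  3.6]
g2 0.643 [ 0.  -1.1  2.3]
lifted 0.641 0.198910520585333
try 0 0 False 0.0695 [ 0.2 -0.4 -0.3]
(np.float64(0.5153003614486809), np.float64(-0.03657892141077108)) [ 0.51557066 -0.03659292  0.03947907]
85.1
tin [ 0.5428 -0.3734]
stop False
g1 0.645 [0.2 0.2 2.6]
g2 0.648 [0.9 0.4 2.2]
lifted 0.647 0.1985737382405777
try 0 0 False 0.0695 [ 0.3  0.4 -1.1]
(np.float64(0.6200996385513191), np.float64(0.062178921410771075)) [0.62035242 0.06224451 0.03947886]
97.1083
[(array([ 0.5153, -0.0361]), 224), (array([ 0.616 , -0.0391]), 208), (array([0.6191, 0.062 ]), 210)]
[array([0.5183, 0.0652]), array([ 0.5153, -0.0366]), array([ 0.6171, -0.0396]), array([0.6201, 0.0622])]
```

View pics/fin.png

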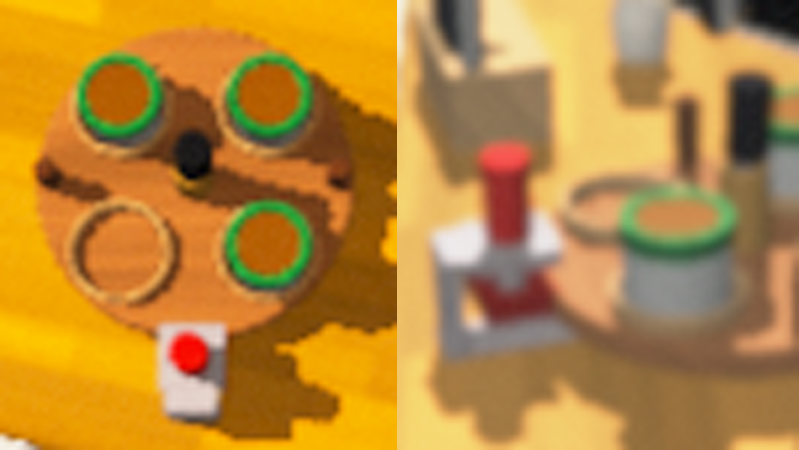

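All three tins sit inside their cups and upright, within about 1 mm of the cup centres. The handle is in the hub, the pin's head rests on the lug, and no green tin is left on the worktop. Handing in.

```bash
python3 -c "
from station import workorder; print(workorder.close_job())"
```

```text
the job is handed in; nothing more can be done
None
```

I handed the job in: the carousel is turned and locked with the red pin, the black-headed handle stands in the hub, and all three green-lidded tins are in their cups, with the bystanders untouched; the system gave no verdict when I closed it.

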